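Put measured steel parts back in their storage places

TASK

The mixed steel parts on the measuring bench have been checked and must go back where each kind is kept: stack the two spacer rings on the upright spindle, the large ring at the bottom and the small one on top of it; lay both rectangular bars flat on the floor of the rectangular tray, lengthwise and side by side; stand the flanged bush upright on its flange on the floor of the round dish. Set each part down rather than dropping it, and leave the bottle and the brass weight alone. The parts may be done in any order as long as the rings end up that way.

Things in the scene. Friction and masses are not known exactly. Their poses are not given: they have to be found in the camera images.
- ring_large: Loose, bright steel. Large flat spacer ring: outside diameter 62, bore 32, thickness 16 mm, about 0.28 kg. Origin at its centre, at half its thickness (8 mm above what it lies on); z is its axis. Lies flat at the start.
- ring_small: Loose, bright steel. Small flat spacer ring: outside diameter 46, bore 32, thickness 16 mm, about 0.11 kg. Origin at its centre, at half its thickness; z is its axis. Lies flat at the start.
- bar_a: Loose, bright steel. Rectangular bar (ground parallel), 100 mm long (its x), 16 mm wide (its y), 24 mm high (its z), about 0.3 kg. Origin at its centre, 12 mm above what it stands on. Its yaw at the start is arbitrary; the two ends are alike.
- bar_b: Loose, bright steel. A second bar, the same in every way as bar_a.
- bush: Loose, bright steel. Flanged bush, standing on its flange: flange 48 mm diameter and 8 mm thick at the bottom, above it a round neck of 28 mm diameter up to 46 mm, about 0.2 kg; a dark round bore shows on top. Origin at the centre of the flange's underside; z points up along the neck.
- spindle: Fixed. Aluminium disc, 100 mm diameter and 10 mm thick, with an upright dark steel post of 14 mm diameter in its middle, whose slightly tapered top is 50 mm above the bench (40 mm above the disc). The rings go over the post (9 mm play all round) and lie on the disc. Origin on the bench surface at the post's axis; z up.
- bar_tray: Fixed. Open rectangular tray of grey plastic with a cork-lined floor, outside 154 mm along its x (its length) by 132 mm along its y, 18 mm high; walls and floor 5 mm thick, so inside 144 by 122 mm with the floor 5 mm above the bench. Origin on the bench surface under its centre; z up.
- dish: Fixed. Round grey plastic dish with flat floor, outside diameter 84 mm, 14 mm high; wall and floor 4 mm thick, so inside diameter 76 mm with the floor 4 mm above the bench. Origin on the bench surface under its centre; z up.
- bottle: Bystander, loose: white plastic bottle, 56 mm diameter, 120 mm tall, standing. Origin at the centre of its underside. Leave it alone.
- weight: Bystander, loose: brass knob weight, 56 mm diameter, 80 mm tall, standing. Origin at the centre of its underside. Leave it alone.
There are look-alikes about, which are no part of the job. Leave any blue or purple look-alike of the bar_a alone.

How it is judged:
By the outcome, as a careful person would: the job done as asked, in the order asked, and still so for the second after the job is handed in, with the robot touching nothing.
It also fails if it takes over 115 s, if anything falls off the work surface, if the arm or the gripper's body presses on something with over 40 N, if the wrist force passes 120 N, or if a joint passes its speed limit or range.

ROBOT

A 7-joint arm with a two-finger parallel gripper is mounted at the origin on the work surface. World frame = base frame: x ahead of the robot, y to its left, z up, the work surface at z = 0. Lengths are in m, angles in rad, forces in N, time in s.
With the tool pointing down it reaches from about 0.4 to 0.85 m from the base axis. Payload 4.5 kg.
Tool frame: the origin (TCP) lies between the finger pads; the fingertips stand 19 mm ahead of it and the grasp point (between the pads) is the TCP (r.tips_ahead is the distance from the TCP to the fingertips, in m); z points along the fingers, y is the line along which they close (so a half turn about z gives the same grasp; the last joint's range is limited). The gripper opens to 88 mm and grips with 3 to 60 N. Pads are 18 mm wide; open, the fingers measure 123 mm over their backs; the gripper's body (75 mm by 187 mm) begins 45 mm behind the grasp point.
Start: joints at [1.138, 0.689, -0.195, 1.565, 0.157, 0.902, -0.215], TCP at [0.281, -0.558, 0.258] pointing down, gripper open.
Joint ranges: [-3.01, 3.01], [-0.46, 2.08], [-1.47, 1.51], [0.13, 2.56], [-1, 4.14], [0.04, 2.09], [-2.66, 2.66]. Speed limits (rad/s): [2.57, 2.57, 3.14, 3.14, 3.14, 3.14, 3.14].

INTERFACE

Orientations are given as a unit quaternion [x, y, z, w].
In Python, from plant import r, cams, models gives the robot as it stands. The module is installed in compiled form; this text tells all that it offers.
- The arm moves only by the tool jog_arm, never from a script. Its arguments are lists of equal length, an entry for each row: "turn": the turn, a rotation vector about the tool's x, y, z in rad, a list of three; "translation": the shift along the tool's x, y, z in m, a list of three; "grip": the closure, from 0 (fully open) to 1 (shut). In form: {"turn": [[ax, ay, az], ...], "translation": [[tx, ty, tz], ...], "grip": [grip, ...]}. A call has 1 to 20 rows; each row is the pose to reach, as a shift and turn from the pose commanded when the call began, along the tool's axes at that moment; what a row does not reach only later rows make up. A row lasts 1/8 s, in which the tool goes at most 62.5 mm and 10.7 degrees, less where a joint would pass 70% of its speed; a pose out of reach is approached as far as the arm can. A call with a gripper value outside its range is refused whole. The fingers move at their own pace and stop on an object; "force" is the grip in N (left out, the last holds). Time passes only in rows, so rows that repeat a pose let the fingers close. It gives the time, the measured TCP pose, the force, the opening and the grip force at its end, in the units of the state.
- r.get_state(): the state, without advancing time (a new reading comes with each control period).
- cams.snapshot(name): name is "side" or "top"; returns the picture (384x512x3 uint8, red, green, blue); there is no depth.
- cams.camera_params(name): a dict with "fx", "fy", "cx", "cy" (pixels), "eye" and "orientation" of the camera in the world. Camera axes: x right, y up, looking along -z (the intrinsics and any distortion apply to the point x, -y, -z); pixel columns grow to the right and rows downward; lengths in m; the calibration is good to about 2 mm. A picture is of the moment at which its call begins. camera_params takes no time and is no camera call.
- r.finish_job(): hands the job in; it is judged then, once.
Trained networks look in the newest picture that a camera, given by its name, has taken for a name from the list of things; names that differ only in an ending like _2 or _b are one class to them, and where a whole thing is asked for, a point or a joint stands for the part that bears it (a point fixed in the world has none). Each returns a list of dicts, best first, with "p" (0 to 1); they miss things now and then, are a little off and sometimes report something else, mostly with a low value. They report only what shows in the picture. A call takes as long as a camera call. They do not tell look-alikes from the thing itself.
- models.find_in(camera, name): "position" ([x, y, z] in m, in world coordinates, good to about 4 mm: the middle of the surface that is visible of it).
- models.masks_of(camera, name): "pixels" (384x512 bool, what is visible of it).
- models.place_of(camera, name): "position" ([x, y, z] in m, in world coordinates, good to about 4 mm: a listed point, or the origin of a listed thing).
The state is a dict: "clock": time; "q": joint angles; "qd": joint speeds; "joint_torque": joint torques, N m; "tool_pos": TCP position; "eef_rot": TCP orientation; "contact_force": force on the tool from outside, world axes, zero at the start; "moment": the same for the moment, N m; "opening": opening from 0.0 (shut) to 1.0 (fully open); "finger_force": force on a finger pad.
Only numpy, scipy, OpenCV 4.12 (cv2) and the standard library are available. Lean on these libraries where they do the work, as an engineer would, in place of code of your own. Each camera call takes 0.05 s, during which the arm holds its last target. There are 200 camera calls.

## Working session

There is one attempt and no reset: what is moved stays moved. The work goes in short steps, Python scripts to look and compute and a tool call to move; the robot and the scene stay as the last step left them, time stands still between calls to the robot, and variables do not carry over. Pictures are saved under pics/ and viewed, at most 14 in all, crops included, and the job is handed in when it is done.

Besides the shell and the picture viewer there is one more tool, called as name(argument=value, ...) on one line, values as JSON. jog_arm: Moves the arm, as the interface text tells. Its arguments: {"type":"object","properties":{"turn":{"type":"array"},"translation":{"type":"array"},"grip":{"type":"array"},"force":{"type":"number"}},"required":["turn","translation","grip"]}

```bash
mkdir -p pics
python3 - <<'E'
from plant import r,cams,models
import cv2
for c in ("top","side"):
    im=cams.snapshot(c); cv2.imwrite(f"pics/{c}0.png",im[:,:,::-1])
    print(c,cams.camera_params(c))
    for n in ["ring_large","ring_small","bar_a","bush","spindle","bar_tray","dish","bottle","weight"]:
        print(n,[([round(float(v),3) for v in d["position"]],round(float(d["p"]),2)) for d in models.place_of(c,n)])
s=r.get_state();print(s)
E
```

```text
top {'fx': 471.8429015343965, 'fy': 471.8429015343965, 'cx': 252.02772217092013, 'cy': 195.0122601346064, 'eye': array([ 0.39872245, -0.00657365,  1.30059783]), 'orientation': array([-0.0323103 ,  0.02303247,  0.70677953, -0.70632022])}
ring_large [([0.429, -0.152, 0.011], 0.88)]
ring_small [([0.461, 0.288, 0.007], 0.42)]
bar_a [([0.458, 0.144, 0.008], 0.75), ([0.299, -0.208, 0.014], 0.71), ([0.452, -0.001, 0.014], 0.52)]
bush [([0.449, -0.275, 0.003], 0.49)]
spindle [([0.64, 0.211, 0.001], 0.88)]
bar_tray [([0.625, -0.229, 0.006], 0.69)]
dish [([0.65, -0.002, -0.001], 0.55)]
bottle [([0.552, 0.41, 0.002], 0.96)]
weight [([0.564, -0.403, 0.0], 0.77)]
side {'fx': 364.088106658295, 'fy': 364.088106658295, 'cx': 256.26417061523455, 'cy': 188.96564960908745, 'eye': array([0.1030281 , 0.77408125, 0.78715687]), 'orientation': array([-0.08564714,  0.40585626,  0.88701896, -0.20283645])}
ring_large [([0.429, -0.154, 0.011], 0.78)]
ring_small [([0.448, -0.275, -0.001], 0.74), ([0.459, 0.284, 0.009], 0.55)]
bar_a [([0.353, 0.106, 0.01], 0.69), ([0.455, 0.002, 0.013], 0.55), ([0.295, -0.214, 0.
[... 312 characters left out ...]
0633,  0.68909854, -0.1946065 ,  1.56526762,  0.15729372,
        0.9025104 , -0.21506724]), 'qd': array([-1.53679150e-03, -1.25013431e-03,  2.40819404e-04,  8.87332900e-05,
        1.03002858e-03, -5.12204770e-04,  7.12786345e-04]), 'joint_torque': array([-1.32286295e-04, -5.27491415e+01, -1.26744747e+00, -1.53745705e+01,
       -5.20219887e-02, -7.85400862e-04,  9.13170084e-06]), 'tool_pos': array([ 0.28130668, -0.55815326,  0.25775245]), 'eef_rot': array([9.72880756e-01, 2.31307224e-01, 2.20391687e-05, 4.50991933e-05]), 'contact_force': array([-0.28766268,  0.13953191,  0.0932733 ]), 'moment': array([0.05399172, 0.00052492, 0.013428  ]), 'finger_force': 0.0, 'opening': 1.0030780211125305}
```

View pics/top0.png

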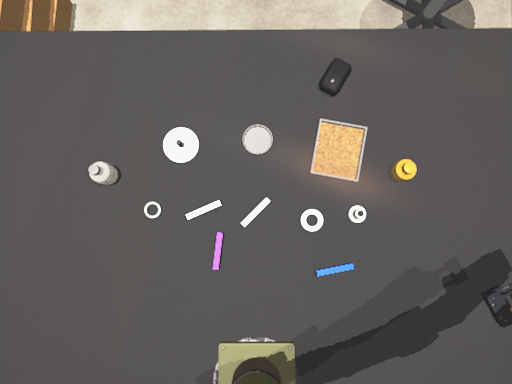

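View pics/side0.png

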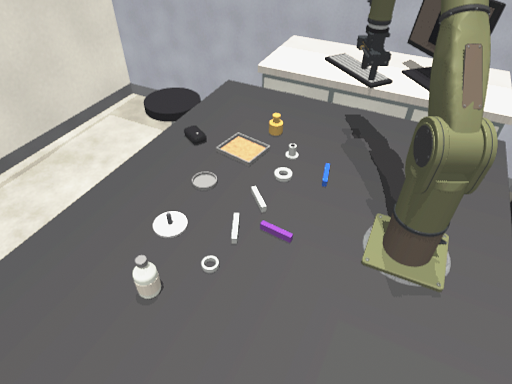

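Top view: bars' candidates are white (203,210) and (256,212), purple (218,251) and blue (335,270); the two white ones are bright steel and so are the real bars. The rings are at (312,220) large and (152,210) small, and the bush is at (357,214). The spindle is at (181,145), the dish at (257,139) and the tray at (339,150), with its length roughly along world x. Next I measure them and check one crop.

```bash
cat > h.py <<'E'
import numpy as np, cv2
from scipy.spatial.transform import Rotation as R
from plant import r,cams,models
def ray(c,uv,z):
    p=cams.camera_params(c); uv=np.atleast_2d(np.asarray(uv,float))
    d=np.c_[(uv[:,0]-p["cx"])/p["fx"],-(uv[:,1]-p["cy"])/p["fy"],-np.ones(len(uv))]
    w=R.from_quat(p["orientation"]).apply(d); e=np.array(p["eye"])
    return e+w*((z-e[2])/w[:,2])[:,None]
def go(x,y,z,yaw=None,n=1):
    """print tool-frame shift and turn to world target; yaw = world angle (deg) of tool y, mod 180"""
    s=r.get_state(); M=R.from_quat(s["eef_rot"]); t=M.inv().apply(np.array([x,y,z])-s["tool_pos"])
    rv=np.zeros(3)
    if yaw is not None:
        best=None
        for k in (0,180):
            a=np.radians(yaw+k); Y=np.array([np.cos(a),np.sin(a),0]); Z=np.array([0,0,-1.]); X=np.cross(Y,Z)
            v=(M.inv()*R.from_matrix(np.c_[X,Y,Z])).as_rotvec()
            print("  turn opt",v.round(3))
    print("shift",t.round(4),"clock",round(s["clock"],2),"q7",s["q"][6].round(2))
E
python3 - <<'E'
from h import *
im=cv2.imread("pics/top0.png"); cv2.imwrite("pics/c0.png",cv2.resize(im[190:290,130:380],None,fx=3.2,fy=3.2,interpolation=cv2.INTER_CUBIC))
g=im.min(2)
n,l,st,ce=cv2.connectedComponentsWithStats((g>150).astype(np.uint8))
for i in range(1,n):
    if st[i,4]<60 or st[i,1]<60: continue
    c=cv2.findContours((l==i).astype(np.uint8),0,2)[0][0]
    (u,v),(w,h),a=cv2.minAreaRect(c); b=cv2.boxPoints(((u,v),(w,h),a))
    B=ray("top",b,.02); L=[np.linalg.norm(B[1]-B[0]),np.linalg.norm(B[2]-B[1])]
    e=B[1]-B[0] if L[0]>L[1] else B[2]-B[1]
    print((u,v),"LxW",np.round(L,3),"xy@.02",B.mean(0).round(4)[:2],"@.012",ray("top",[[u,v]],.012)[0].round(4)[:2],"ang",np.degrees(np.arctan2(e[1],e[0])).round(1))
hsv=cv2.cvtColor(im,cv2.COLOR_BGR2HSV)
m=((hsv[:,:,1]>80)&(hsv[:,:,0]<25)&(hsv[:,:,2]>120)).astype(np.uint8); m[:110]=0;m[190:]=0;m[:,:305]=0;m[:,375:]=0
c=max(cv2.findContours(m,0,2)[0],key=cv2.contourArea); B=ray("top",cv2.boxPoints(cv2.minAreaRect(c)),.005)
print("tray floor",B.mean(0)[:2],[(np.linalg.norm(B[i+1]-B[i]).round(3),np.degrees(np.arctan2(*(B[i+1]-B[i])[1::-1])).round(1)) for i in (0,1)])
E
```

```text
(338.572021484375, 149.60400390625) LxW [0.155 0.133] xy@.02 [ 0.6239 -0.2266] @.012 [ 0.625 -0.228] ang -10.8
(257.0, 138.5) LxW [0.083 0.081] xy@.02 [ 0.6551 -0.0034] @.012 [ 0.6566 -0.0034] ang -90.2
(180.5, 144.5) LxW [0.097 0.097] xy@.02 [0.639 0.207] @.012 [0.6403 0.2084] ang -179.5
(99.25000762939453, 171.25) LxW [0.058 0.057] xy@.02 [0.5652 0.4297] @.012 [0.5662 0.4324] ang -44.2
(255.00003051757812, 211.50006103515625) LxW [0.102 0.017] xy@.02 [0.4544 0.0021] @.012 [0.4546 0.0022] ang -45.0
(152.0, 209.0) LxW [0.044 0.044] xy@.02 [0.4613 0.2827] @.012 [0.4617 0.2845] ang -90.1
(202.96559143066406, 209.4213409423828) LxW [0.102 0.018] xy@.02 [0.4601 0.1437] @.012 [0.4604 0.1446] ang -66.3
(356.5, 213.5) LxW [0.046 0.046] xy@.02 [ 0.4487 -0.2725] @.012 [ 0.449  -0.2742] ang 178.9
(311.5, 220.0) LxW [0.062 0.059] xy@.02 [ 0.4312 -0.1507] @.012 [ 0.4314 -0.1517] ang -90.0
tray floor [ 0.62552249 -0.22825914] [(np.float64(0.142), np.float64(-10.8)), (np.float64(0.121), np.float64(-100.7))]
```

View pics/c0.png

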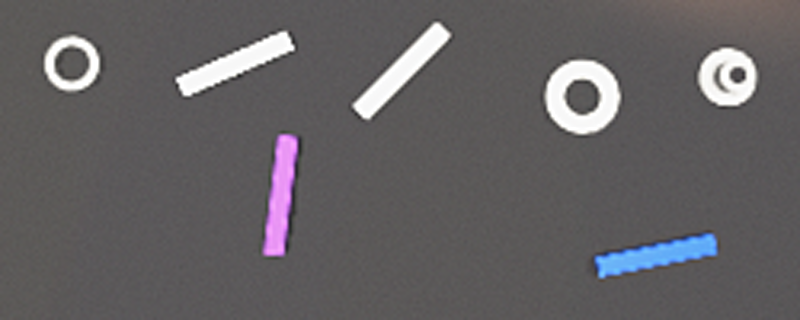

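The crop confirms it: the two silver bars (crop 235,63 and 402,70) match the description, while the purple and blue ones are look-alikes to leave alone. I start with the bush.

Run:
```python
from h import *
go(.449,-.275,.12,-63.25); go(.449,-.275,.031)
```

```text
turn opt [ 0. -0. -0.]
  turn opt [-0.    -0.     3.142]
shift [ 0.2772 -0.1774  0.1377] clock 1.0 q7 -0.22
shift [ 0.2772 -0.1774  0.2267] clock 1.0 q7 -0.22
```

jog_arm(turn=[[0,0,0],[0,0,0],[0,0,0],[0,0,0],[0,0,0],[0,0,0],[0,0,0],[0,0,0]], translation=[[0.04,-0.025,0.015],[0.09,-0.055,0.04],[0.14,-0.09,0.07],[0.19,-0.12,0.09],[0.24,-0.15,0.12],[0.27,-0.172,0.135],[0.277,-0.177,0.138],[0.277,-0.177,0.138]], grip=[0.2,0.2,0.2,0.2,0.2,0.2,0.2,0.2], force=25)

```text
clock: 2.0
tool_pos: [0.4491, -0.2757, 0.1198]
eef_rot: [0.973, 0.232, -0.0, 0.0]
contact_force: [0.2, 0.1, 0.6]
opening: 0.803
finger_force: 0.0
```

Run:
```python
from h import *
go(.449,-.275,.031,-63.25)
```

```text
turn opt [0.    0.    0.001]
  turn opt [-1.000e-03  1.000e-03 -3.141e+00]
shift [ 0.0003 -0.0007  0.0888] clock 2.0 q7 -0.79
```

jog_arm(turn=[[0,0,0],[0,0,0],[0,0,0],[0,0,0],[0,0,0],[0,0,0],[0,0,0],[0,0,0],[0,0,0],[0,0,0],[0,0,0],[0,0,0],[0,0,0]], translation=[[0,0,0.03],[0,0,0.06],[0,0,0.08],[0,0,0.088],[0,0,0.088],[0,0,0.088],[0,0,0.088],[0,0,0.088],[0,0,0.088],[0,0,0.088],[0,0,0.075],[0,0,0.04],[0,0,0.03]], grip=[0.2,0.2,0.2,0.2,0.2,0.9,0.9,0.9,0.9,0.9,0.9,0.9,0.9], force=25)

```text
clock: 3.62
tool_pos: [0.4498, -0.2759, 0.0917]
eef_rot: [0.973, 0.231, 0.001, 0.001]
contact_force: [0.1, 0.1, -1.4]
opening: 0.307
finger_force: 25.0
```

Run:
```python
from h import *
go(.656,-.003,.089,-63.25);go(.656,-.003,.036)
im=cams.snapshot("side"); cv2.imwrite("pics/s1.png",cv2.resize(im[70:290,120:420,::-1],None,fx=2.5,fy=2.5))
```

```text
turn opt [ 0.003 -0.002 -0.   ]
  turn opt [-3.000e-03 -4.000e-03  3.141e+00]
shift [ 0.3069 -0.151   0.0028] clock 3.62 q7 -0.8
shift [ 0.3069 -0.1511  0.0558] clock 3.62 q7 -0.8
```

View pics/s1.png

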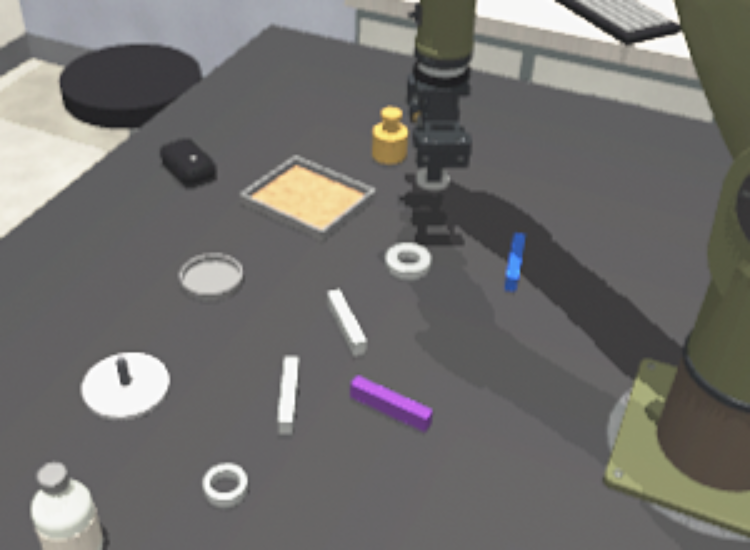

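The bush is held upright (crop 432,180), clear of the table. I carry it to the dish.

jog_arm(turn=[[0,0,0],[0,0,0],[0,0,0],[0,0,0],[0,0,0],[0,0,0],[0,0,0],[0,0,0],[0,0,0],[0,0,0],[0,0,0],[0,0,0],[0,0,0],[0,0,0],[0,0,0]], translation=[[0.03,-0.015,0],[0.08,-0.04,0],[0.13,-0.065,0],[0.18,-0.09,0],[0.23,-0.113,0],[0.275,-0.135,0],[0.3,-0.148,0],[0.307,-0.151,0.003],[0.307,-0.151,0.003],[0.307,-0.151,0.02],[0.307,-0.151,0.04],[0.307,-0.151,0.05],[0.307,-0.151,0.053],[0.307,-0.151,0.054],[0.307,-0.151,0.054]], grip=[0.9,0.9,0.9,0.9,0.9,0.9,0.9,0.9,0.9,0.9,0.9,0.9,0.9,0.9,0.9])

```text
clock: 5.55
tool_pos: [0.6554, -0.0026, 0.036]
eef_rot: [0.973, 0.231, 0.0, 0.0]
contact_force: [0.3, -0.5, -2.4]
opening: 0.312
finger_force: 25.0
```

jog_arm(turn=[[0,0,0],[0,0,0],[0,0,0]], translation=[[0,0,0.0005],[0,0,0.001],[0,0,0.001]], grip=[0.9,0.9,0.9])

```text
clock: 5.92
tool_pos: [0.6557, -0.0024, 0.0359]
eef_rot: [0.973, 0.231, 0.001, 0.0]
contact_force: [-2.2, 0.0, 7.6]
opening: 0.309
finger_force: 25.0
```

jog_arm(turn=[[0,0,0],[0,0,0],[0,0,0],[0,0,0],[0,0,0],[0,0,0],[0,0,0],[0,0,0],[0,0,0],[0,0,0],[0,0,0],[0,0,0],[0,0,0],[0,0,0],[0,0,0]], translation=[[0,0,0],[0,0,0],[0,0,0],[0,0,-0.01],[0,0,-0.04],[0,0,-0.08],[-0.02,0,-0.1],[-0.07,0.01,-0.1],[-0.12,0.015,-0.1],[-0.17,0.02,-0.09],[-0.22,0.025,-0.07],[-0.255,0.032,-0.05],[-0.268,0.033,-0.03],[-0.268,0.033,-0.03],[-0.268,0.033,-0.03]], grip=[0.5,0.4,0.4,0.4,0.3,0.1,0.05,0.05,0.05,0.05,0.05,0.05,0.05,0.05,0.05])

```text
clock: 7.8
tool_pos: [0.4323, -0.1521, 0.0654]
eef_rot: [0.973, 0.232, 0.001, 0.0]
contact_force: [0.6, 0.0, -0.4]
opening: 0.951
finger_force: 0.0
```

Run:
```python
from h import *
im=cams.snapshot("side"); cv2.imwrite("pics/s2.png",cv2.resize(im[120:270,150:350,::-1],None,fx=4,fy=4))
go(.4315,-.152,.0225,-63.25)
```

```text
turn opt [ 0.001 -0.002  0.001]
  turn opt [ 4.00e-03  2.00e-03 -3.14e+00]
shift [-0.001  -0.0005  0.043 ] clock 7.85 q7 -0.97
```

View pics/s2.png

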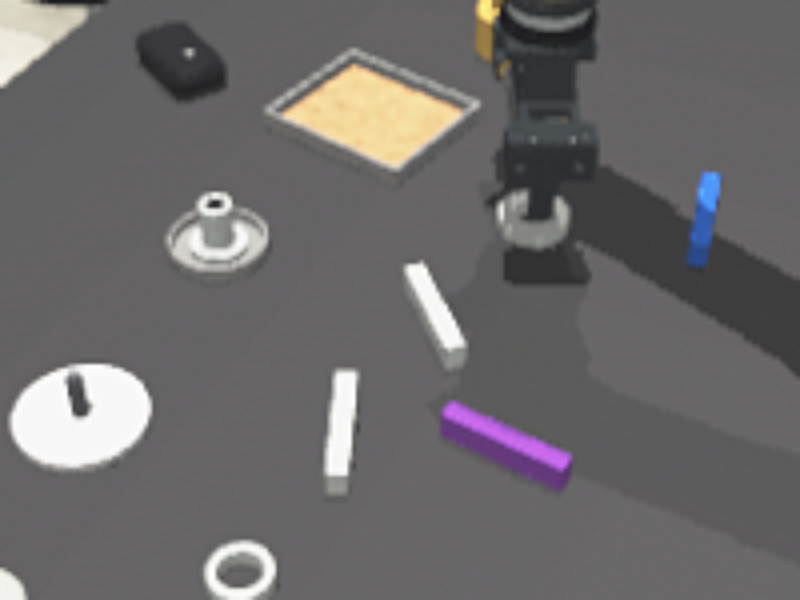

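The bush stands in the dish (217,240) and the gripper is over the large ring (535,215). I grip the ring now.

jog_arm(turn=[[0,0,0],[0,0,0],[0,0,0],[0,0,0],[0,0,0],[0,0,0],[0,0,0],[0,0,0],[0,0,0],[0,0,0],[0,0,0],[0,0,0],[0,0,0]], translation=[[0,0,0.02],[-0.001,0,0.035],[-0.001,0,0.0425],[-0.001,0,0.0425],[-0.001,0,0.0425],[-0.001,0,0.0425],[-0.001,0,0.0425],[-0.001,0,0.0425],[-0.001,0,0.03],[-0.001,0,0],[-0.001,0,-0.03],[-0.001,0,-0.04],[-0.001,0,-0.04]], grip=[0.05,0.05,0.05,0.05,0.9,0.9,0.9,0.9,0.9,0.9,0.9,0.9,0.9], force=30)

```text
clock: 9.48
tool_pos: [0.4311, -0.1532, 0.1059]
eef_rot: [0.973, 0.231, 0.001, 0.001]
contact_force: [0.5, -0.5, -3.2]
opening: 0.693
finger_force: 30.0
```

Run:
```python
from h import *
go(.641,.209,.105,-63.25);go(.641,.209,.0345)
im=cams.snapshot("side"); cv2.imwrite("pics/s3.png",cv2.resize(im[100:220,230:350,::-1],None,fx=4,fy=4))
```

```text
turn opt [ 0.003 -0.002 -0.   ]
  turn opt [-3.000e-03 -4.000e-03  3.141e+00]
shift [ 0.3504 -0.229   0.0011] clock 9.47 q7 -1.9
shift [ 0.3503 -0.2292  0.0716] clock 9.47 q7 -1.9
```

View pics/s3.png

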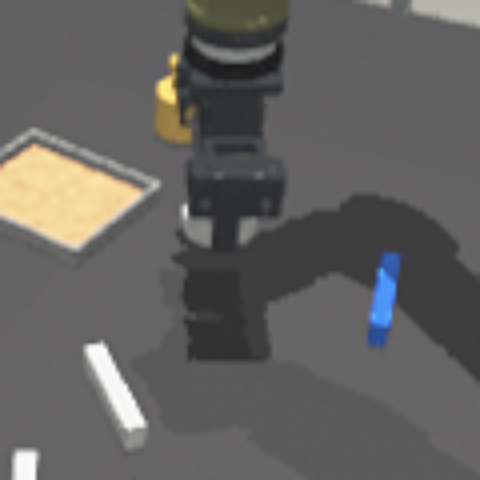

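The large ring is gripped level and clear of the table (crop 215,225). I move it to the spindle, turning along with the base.

jog_arm(turn=[[0,0,-0.04],[0,0,-0.1],[0,0,-0.16],[0,0,-0.22],[0,0,-0.3],[0,0,-0.38],[0,0,-0.44],[0,0,-0.48],[0,0,-0.5],[0,0,-0.5],[0,0,-0.5],[0,0,-0.5]], translation=[[0.03,-0.02,0],[0.07,-0.046,0],[0.115,-0.075,0],[0.16,-0.105,0],[0.205,-0.134,0],[0.25,-0.163,0],[0.29,-0.19,0],[0.325,-0.212,0],[0.345,-0.226,0],[0.35,-0.229,0],[0.35,-0.229,0],[0.35,-0.229,0]], grip=[0.9,0.9,0.9,0.9,0.9,0.9,0.9,0.9,0.9,0.9,0.9,0.9])

```text
clock: 11.02
tool_pos: [0.6389, 0.2071, 0.1042]
eef_rot: [0.886, 0.464, -0.001, 0.001]
contact_force: [-0.2, 0.8, -3.3]
opening: 0.693
finger_force: 30.0
```

Run:
```python
from h import *
go(.641,.209,.0345,-34.6)
for c in("side","top"):
    cams.snapshot(c); print([(d["position"],d["p"]) for d in models.place_of(c,"spindle")])
```

```text
turn opt [ 0.001  0.003 -0.001]
  turn opt [ 4.00e-03 -1.00e-03  3.14e+00]
shift [0.003  0.0005 0.0697] clock 11.03 q7 -1.63
[([0.6448, 0.2102, 0.0027], 0.63)]
[([0.6387, 0.2118, -0.0004], 0.49)]
```

jog_arm(turn=[[0,0,0],[0,0,0],[0,0,0],[0,0,0],[0,0,0],[0,0,0],[0,0,0],[0,0,0]], translation=[[0.003,0,0.01],[0.003,0,0.025],[0.003,0,0.04],[0.003,0,0.055],[0.003,0,0.063],[0.003,0,0.067],[0.003,0,0.068],[0.003,0,0.068]], grip=[0.9,0.9,0.9,0.9,0.9,0.9,0.9,0.9])

```text
clock: 12.22
tool_pos: [0.6413, 0.2117, 0.0372]
eef_rot: [0.885, 0.465, 0.0, 0.0]
contact_force: [0.5, -0.5, -3.4]
opening: 0.696
finger_force: 30.0
```

jog_arm(turn=[[0,0,0],[0,0,0],[0,0,0],[0,0,0]], translation=[[0,0,0.0015],[0,0,0.003],[0,0,0.0035],[0,0,0.0035]], grip=[0.9,0.9,0.9,0.9])

```text
clock: 12.72
tool_pos: [0.6412, 0.2116, 0.0337]
eef_rot: [0.885, 0.465, 0.0, 0.0]
contact_force: [-1.0, -0.8, 1.0]
opening: 0.696
finger_force: 30.0
```

jog_arm(turn=[[0,0,0],[0,0,0],[0,0,0],[0,0,0],[0,0,0],[0,0,0],[0,0,0],[0,0,0],[0,0,0],[0,0,0],[0,0,0],[0,0,0],[0,0,0],[0,0,0]], translation=[[0,0,0],[0,0,0],[0,0,0],[0,0,-0.01],[0,0,-0.04],[0,0,-0.07],[-0.005,-0.02,-0.08],[-0.015,-0.06,-0.08],[-0.025,-0.11,-0.08],[-0.035,-0.15,-0.07],[-0.042,-0.18,-0.05],[-0.0425,-0.189,-0.04],[-0.0425,-0.189,-0.035],[-0.0425,-0.189,-0.035]], grip=[0.1,0.1,0.1,0.1,0.1,0.1,0.1,0.1,0.15,0.2,0.2,0.2,0.2,0.2])

```text
clock: 14.48
tool_pos: [0.4622, 0.2836, 0.0684]
eef_rot: [0.886, 0.464, 0.0, 0.0]
contact_force: [0.2, 0.3, -0.3]
opening: 0.797
finger_force: 0.0
```

Run:
```python
from h import *
im=cams.snapshot("side"); cv2.imwrite("pics/s4.png",cv2.resize(im[170:310,120:320,::-1],None,fx=4,fy=4))
go(.461,.284,.0225,-34.6)
```

```text
turn opt [ 0.001 -0.001 -0.002]
  turn opt [-1.00e-03 -1.00e-03  3.14e+00]
shift [-0.0005 -0.0014  0.046 ] clock 14.53 q7 -2.17
```

View pics/s4.png

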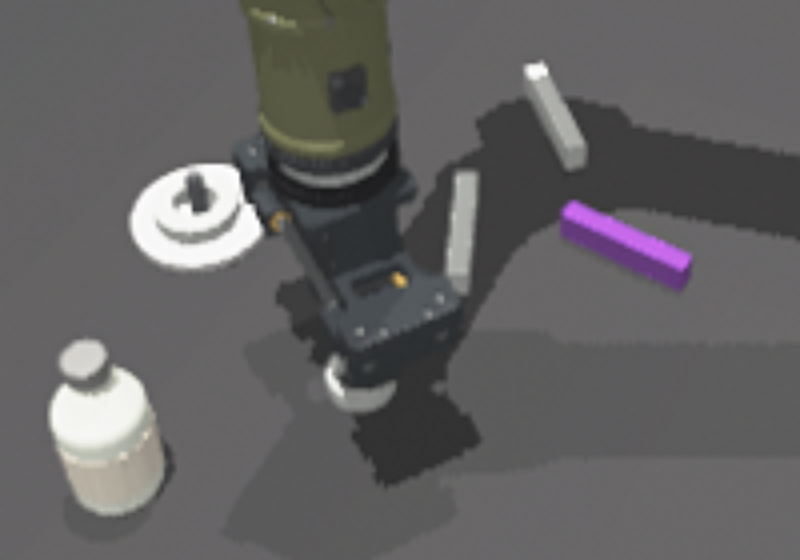

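The large ring lies on the spindle around the post (198,200), and the gripper is over the small ring (360,385). I grip it.

jog_arm(turn=[[0,0,0],[0,0,0],[0,0,0],[0,0,0],[0,0,0],[0,0,0],[0,0,0],[0,0,0],[0,0,0],[0,0,0],[0,0,0],[0,0,0],[0,0,0]], translation=[[0,-0.001,0.02],[0,-0.001,0.035],[0,-0.001,0.045],[0,-0.001,0.0455],[0,-0.001,0.0455],[0,-0.001,0.0455],[0,-0.001,0.0455],[0,-0.001,0.0455],[0,-0.001,0.035],[0,-0.001,0],[0,-0.001,-0.04],[0,-0.001,-0.05],[0,-0.001,-0.05]], grip=[0.2,0.2,0.2,0.2,0.9,0.9,0.9,0.9,0.9,0.9,0.9,0.9,0.9], force=25)

```text
clock: 16.15
tool_pos: [0.4607, 0.2842, 0.1185]
eef_rot: [0.886, 0.465, 0.0, 0.0]
contact_force: [-1.5, -0.7, -1.4]
opening: 0.512
finger_force: 25.0
```

Run:
```python
from h import *
go(.641,.2095,.118,-34.6)
```

```text
turn opt [ 0.001 -0.001 -0.001]
  turn opt [-1.000e-03 -1.000e-03  3.141e+00]
shift [0.041  0.1908 0.0007] clock 16.15 q7 -2.09
```

jog_arm(turn=[[0,0,0],[0,0,0],[0,0,0],[0,0,0],[0,0,0],[0,0,0],[0,0,0],[0,0,0],[0,0,0],[0,0,0]], translation=[[0.005,0.025,0],[0.012,0.06,0],[0.021,0.1,0],[0.03,0.14,0],[0.037,0.17,0],[0.041,0.187,0],[0.041,0.191,0],[0.041,0.191,0],[0.041,0.191,0],[0.041,0.191,0]], grip=[0.9,0.9,0.9,0.9,0.9,0.9,0.9,0.9,0.9,0.9])

```text
clock: 17.4
tool_pos: [0.6403, 0.2103, 0.1183]
eef_rot: [0.885, 0.465, -0.0, -0.0]
contact_force: [-0.9, 0.2, -1.4]
opening: 0.514
finger_force: 25.0
```

Run:
```python
from h import *
go(.641,.2095,.049,-34.6)
```

```text
turn opt [-0.     0.     0.001]
  turn opt [-0.   -0.   -3.14]
shift [-0.0003  0.001   0.0693] clock 17.4 q7 -1.61
```

jog_arm(turn=[[0,0,0],[0,0,0],[0,0,0],[0,0,0],[0,0,0],[0,0,0],[0,0,0],[0,0,0]], translation=[[0,0.001,0.01],[0,0.001,0.025],[0,0.001,0.04],[0,0.001,0.055],[0,0.001,0.063],[0,0.001,0.067],[0,0.001,0.068],[0,0.001,0.068]], grip=[0.9,0.9,0.9,0.9,0.9,0.9,0.9,0.9])

```text
clock: 18.4
tool_pos: [0.6421, 0.2094, 0.0507]
eef_rot: [0.885, 0.465, 0.0, 0.0]
contact_force: [-0.7, -0.2, -1.2]
opening: 0.511
finger_force: 25.0
```

jog_arm(turn=[[0,0,0],[0,0,0],[0,0,0],[0,0,0]], translation=[[0,0,0.001],[0,0,0.0018],[0,0,0.0018],[0,0,0.0018]], grip=[0.9,0.9,0.9,0.9])

```text
clock: 18.9
tool_pos: [0.6421, 0.2092, 0.0491]
eef_rot: [0.885, 0.465, 0.0, 0.0]
contact_force: [-1.4, -0.5, 6.5]
opening: 0.511
finger_force: 25.0
```

jog_arm(turn=[[0,0,0],[0,0,0],[0,0,0],[0,0,0],[0,0,0],[0,0,0],[0,0,-0.1],[0,0,-0.25],[0,0,-0.4],[0,0,-0.56],[0,0,-0.72],[0,0,-0.87],[0,0,-0.98],[0,0,-1.018],[0,0,-1.018],[0,0,-1.018]], translation=[[0,0,0],[0,0,0],[0,0,0],[0,0,-0.01],[0,0,-0.03],[0,0,-0.06],[-0.01,-0.007,-0.065],[-0.03,-0.022,-0.065],[-0.06,-0.044,-0.065],[-0.09,-0.065,-0.06],[-0.12,-0.087,-0.05],[-0.145,-0.105,-0.04],[-0.155,-0.112,-0.03],[-0.157,-0.113,-0.025],[-0.157,-0.113,-0.025],[-0.157,-0.113,-0.025]], grip=[0.3,0.3,0.3,0.3,0.3,0.3,0.3,0.4,0.5,0.5,0.5,0.5,0.5,0.5,0.5,0.5])

```text
clock: 20.9
tool_pos: [0.4608, 0.1447, 0.074]
eef_rot: [0.547, 0.837, 0.001, 0.001]
contact_force: [-0.1, 0.1, 0.0]
opening: 0.503
finger_force: 0.0
```

Run:
```python
from h import *
im=cams.snapshot("side"); cv2.imwrite("pics/s5.png",cv2.resize(im[150:290,120:320,::-1],None,fx=4,fy=4))
go(.460,.144,.028,23.7)
```

```text
turn opt [ 0.002  0.    -0.001]
  turn opt [ 0.000e+00 -3.000e-03  3.141e+00]
shift [-0.0003 -0.0009  0.0459] clock 20.95 q7 -1.22
```

View pics/s5.png

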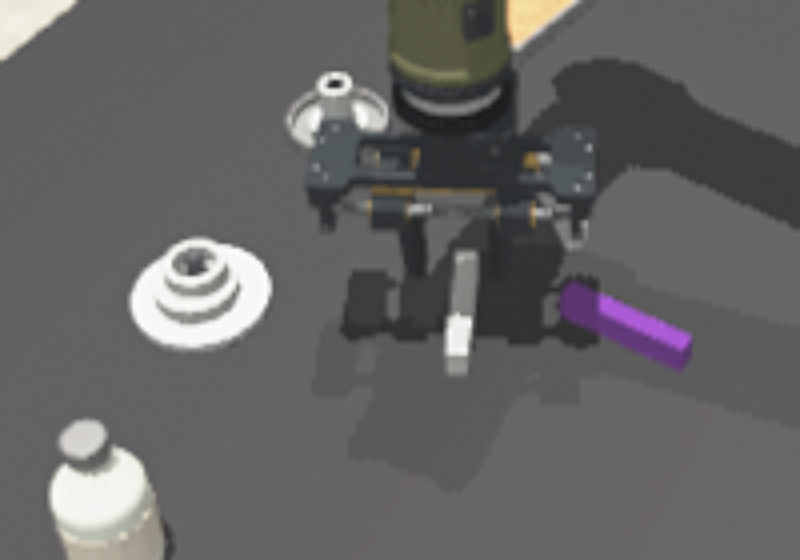

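Both rings are stacked on the spindle (197,275) and the gripper straddles the silver bar (460,300). I grip the bar.

jog_arm(turn=[[0,0,0],[0,0,0],[0,0,0],[0,0,0],[0,0,0],[0,0,0],[0,0,0],[0,0,0],[0,0,0],[0,0,0],[0,0,0],[0,0,0]], translation=[[0,-0.001,0.02],[0,-0.001,0.035],[0,-0.001,0.045],[0,-0.001,0.046],[0,-0.001,0.046],[0,-0.001,0.046],[0,-0.001,0.046],[0,-0.001,0.035],[0,-0.001,0],[0,-0.001,-0.03],[0,-0.001,-0.04],[0,-0.001,-0.04]], grip=[0.5,0.5,0.5,0.5,0.9,0.9,0.9,0.9,0.9,0.9,0.9,0.9], force=40)

```text
clock: 22.45
tool_pos: [0.4589, 0.1434, 0.1137]
eef_rot: [0.547, 0.837, 0.0, 0.0]
contact_force: [0.1, 0.6, -2.9]
opening: 0.177
finger_force: 40.0
```

Run:
```python
from h import *
go(.621,-.2516,.114,79.2)
```

```text
turn opt [ 0.     0.001 -0.969]
  turn opt [ 1.000e-03 -0.000e+00  2.173e+00]
shift [-4.269e-01 -1.040e-02 -1.000e-04] clock 22.45 q7 -1.12
```

jog_arm(turn=[[0,0,-0.05],[0,0,-0.12],[0,0,-0.22],[0,0,-0.33],[0,0,-0.45],[0,0,-0.57],[0,0,-0.69],[0,0,-0.8],[0,0,-0.9],[0,0,-0.96],[0,0,-0.969],[0,0,-0.969],[0,0,-0.969],[0,0,-0.969]], translation=[[-0.02,0,0],[-0.06,-0.001,0],[-0.105,-0.002,0],[-0.15,-0.003,0],[-0.2,-0.004,0],[-0.25,-0.006,0],[-0.3,-0.007,0],[-0.345,-0.008,0],[-0.385,-0.009,0],[-0.415,-0.01,0],[-0.425,-0.01,0],[-0.427,-0.01,0],[-0.427,-0.01,0],[-0.427,-0.01,0]], grip=[0.9,0.9,0.9,0.9,0.9,0.9,0.9,0.9,0.9,0.9,0.9,0.9,0.9,0.9])

```text
clock: 24.2
tool_pos: [0.6213, -0.2497, 0.1136]
eef_rot: [0.093, 0.996, 0.0, -0.0]
contact_force: [0.3, -0.8, -3.7]
opening: 0.177
finger_force: 40.0
```

Run:
```python
from h import *
go(.621,-.2516,.0345,79.2)
im=cams.snapshot("side"); cv2.imwrite("pics/s6.png",cv2.resize(im[90:230,170:350,::-1],None,fx=4,fy=4))
```

```text
turn opt [ 0.    -0.     0.003]
  turn opt [ 0.     0.    -3.139]
shift [-0.0001 -0.0019  0.0791] clock 24.2 q7 0.91
```

View pics/s6.png

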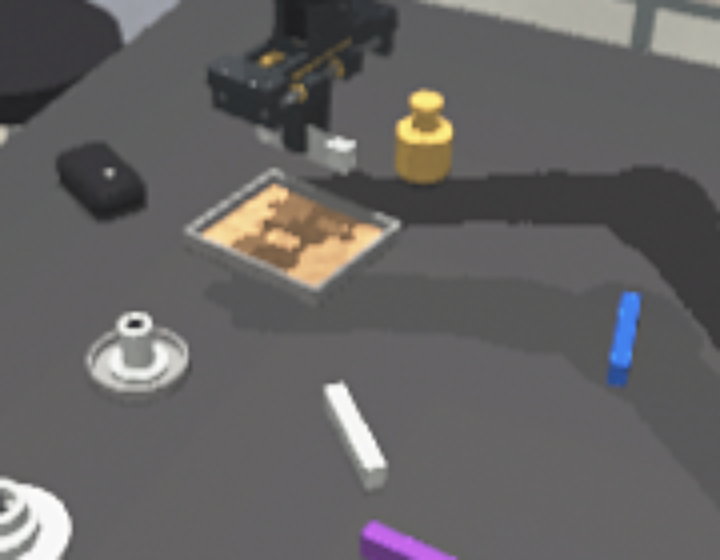

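The bar hangs level over the tray (310,150), parallel to its long side. I lower it.

jog_arm(turn=[[0,0,0],[0,0,0],[0,0,0],[0,0,0],[0,0,0],[0,0,0],[0,0,0],[0,0,0]], translation=[[0,-0.002,0.015],[0,-0.002,0.035],[0,-0.002,0.055],[0,-0.002,0.068],[0,-0.002,0.075],[0,-0.002,0.078],[0,-0.002,0.079],[0,-0.002,0.079]], grip=[0.9,0.9,0.9,0.9,0.9,0.9,0.9,0.9])

```text
clock: 25.25
tool_pos: [0.6213, -0.2533, 0.035]
eef_rot: [0.094, 0.996, -0.0, 0.0]
contact_force: [-0.3, -0.0, -3.0]
opening: 0.176
finger_force: 40.0
```

jog_arm(turn=[[0,0,0],[0,0,0],[0,0,0],[0,0,0]], translation=[[0,0,0.001],[0,0,0.0017],[0,0,0.0022],[0,0,0.0022]], grip=[0.9,0.9,0.9,0.9])

```text
clock: 25.75
tool_pos: [0.6211, -0.2533, 0.0328]
eef_rot: [0.094, 0.996, -0.0, 0.0]
contact_force: [-1.7, -0.3, 1.8]
opening: 0.176
finger_force: 40.0
```

jog_arm(turn=[[0,0,0],[0,0,0],[0,0,0],[0,0,0],[0,0,0],[0,0,0.02],[0,0,0.08],[0,0,0.18],[0,0,0.28],[0,0,0.38],[0,0,0.48],[0,0,0.56],[0,0,0.597],[0,0,0.597],[0,0,0.597],[0,0,0.597]], translation=[[0,0,0],[0,0,0],[0,0,0],[0,0,-0.01],[0,0,-0.03],[0,0,-0.065],[0.02,0.02,-0.08],[0.05,0.052,-0.08],[0.085,0.088,-0.08],[0.12,0.125,-0.075],[0.155,0.16,-0.065],[0.19,0.197,-0.055],[0.207,0.215,-0.045],[0.2113,0.2196,-0.042],[0.2113,0.2196,-0.042],[0.2113,0.2196,-0.042]], grip=[0.66,0.66,0.66,0.66,0.66,0.6,0.5,0.5,0.5,0.5,0.5,0.5,0.5,0.5,0.5,0.5])

```text
clock: 27.75
tool_pos: [0.4554, 0.0008, 0.0745]
eef_rot: [0.383, 0.924, -0.0, 0.001]
contact_force: [0.3, -0.2, 0.7]
opening: 0.498
finger_force: 0.0
```

Run:
```python
from h import *
im=cams.snapshot("side"); cv2.imwrite("pics/s7.png",cv2.resize(im[110:250,170:350,::-1],None,fx=4,fy=4))
go(.4545,.002,.028,45)
```

```text
turn opt [ 0.     0.001 -0.002]
  turn opt [ 2.00e-03 -1.00e-03  3.14e+00]
shift [0.0015 0.0002 0.0465] clock 27.8 q7 -0.67
```

View pics/s7.png

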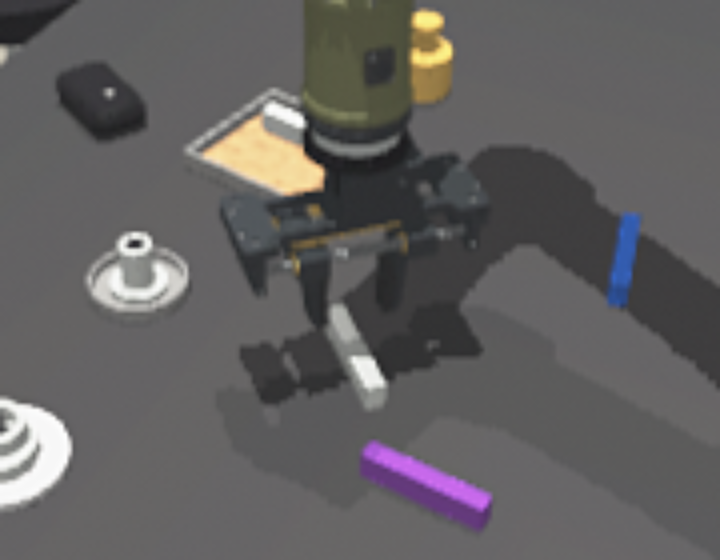

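The first bar lies in the tray (285,120), and the gripper straddles the second silver bar (357,355). I grip it.

jog_arm(turn=[[0,0,0],[0,0,0],[0,0,0],[0,0,0],[0,0,0],[0,0,0],[0,0,0],[0,0,0],[0,0,0],[0,0,0],[0,0,0],[0,0,0]], translation=[[0.001,0,0.02],[0.001,0,0.035],[0.001,0,0.045],[0.001,0,0.0465],[0.001,0,0.0465],[0.001,0,0.0465],[0.001,0,0.0465],[0.001,0,0.035],[0.001,0,0],[0.001,0,-0.03],[0.001,0,-0.04],[0.001,0,-0.04]], grip=[0.5,0.5,0.5,0.5,0.9,0.9,0.9,0.9,0.9,0.9,0.9,0.9], force=40)

```text
clock: 29.3
tool_pos: [0.4537, 0.0023, 0.1142]
eef_rot: [0.383, 0.924, -0.0, 0.0]
contact_force: [-0.6, -0.1, -4.6]
opening: 0.175
finger_force: 40.0
```

Run:
```python
from h import *
go(.630,-.2044,.114,79.2)
```

```text
turn opt [-0.     0.001 -0.597]
  turn opt [1.000e-03 0.000e+00 2.545e+00]
shift [-0.2708 -0.0216  0.0004] clock 29.3 q7 -0.56
```

jog_arm(turn=[[0,0,-0.04],[0,0,-0.12],[0,0,-0.22],[0,0,-0.33],[0,0,-0.44],[0,0,-0.53],[0,0,-0.58],[0,0,-0.597],[0,0,-0.597],[0,0,-0.597],[0,0,-0.597]], translation=[[-0.02,-0.002,0],[-0.055,-0.004,0],[-0.1,-0.008,0],[-0.15,-0.012,0],[-0.2,-0.016,0],[-0.24,-0.019,0],[-0.265,-0.021,0],[-0.271,-0.0216,0],[-0.271,-0.0216,0],[-0.271,-0.0216,0],[-0.271,-0.0216,0]], grip=[0.9,0.9,0.9,0.9,0.9,0.9,0.9,0.9,0.9,0.9,0.9])

```text
clock: 30.68
tool_pos: [0.6298, -0.2032, 0.1143]
eef_rot: [0.093, 0.996, -0.0, -0.0]
contact_force: [-0.3, -0.4, -3.9]
opening: 0.173
finger_force: 40.0
```

Run:
```python
from h import *
go(.630,-.2044,.0345,79.2)
```

```text
turn opt [-0.    -0.     0.002]
  turn opt [ 1.000e-03 -0.000e+00 -3.139e+00]
shift [-0.0005 -0.0012  0.0798] clock 30.68 q7 0.83
```

jog_arm(turn=[[0,0,0],[0,0,0],[0,0,0],[0,0,0],[0,0,0],[0,0,0],[0,0,0],[0,0,0]], translation=[[0,0,0.015],[0,0,0.035],[0,0,0.055],[0,0,0.068],[0,0,0.075],[0,0,0.078],[0,0,0.079],[0,0,0.079]], grip=[0.9,0.9,0.9,0.9,0.9,0.9,0.9,0.9])

```text
clock: 31.68
tool_pos: [0.6305, -0.2041, 0.0358]
eef_rot: [0.094, 0.996, -0.0, 0.0]
contact_force: [-1.2, -0.4, -3.8]
opening: 0.173
finger_force: 40.0
```

jog_arm(turn=[[0,0,0],[0,0,0],[0,0,0],[0,0,0]], translation=[[0,0,0.0015],[0,0,0.0025],[0,0,0.003],[0,0,0.003]], grip=[0.9,0.9,0.9,0.9])

```text
clock: 32.17
tool_pos: [0.6303, -0.2042, 0.0331]
eef_rot: [0.094, 0.996, -0.0, 0.0]
contact_force: [-3.6, 0.1, 5.5]
opening: 0.178
finger_force: 40.0
```

Touching the floor: I release, rise and back off toward the base.

jog_arm(turn=[[0,0,0],[0,0,0],[0,0,0],[0,0,0],[0,0,0],[0,0,0],[0,0,0],[0,0,0],[0,0,0],[0,0,0],[0,0,0],[0,0,0],[0,0,0]], translation=[[0,0,0],[0,0,0],[0,0,0],[0,0,-0.01],[0,0,-0.03],[0,0,-0.07],[0,0,-0.11],[0.03,0,-0.15],[0.08,0,-0.17],[0.13,0,-0.18],[0.18,0,-0.18],[0.18,0,-0.18],[0.18,0,-0.18]], grip=[0.66,0.66,0.66,0.66,0.66,0.66,0.66,0.66,0.66,0.66,0.66,0.66,0.66])

```text
clock: 33.8
tool_pos: [0.4547, -0.1707, 0.2134]
eef_rot: [0.094, 0.996, -0.0, 0.001]
contact_force: [0.4, -0.6, 0.6]
opening: 0.337
finger_force: 0.0
```

Run:
```python
from h import *
a=cams.snapshot("side")[90:270,130:350,::-1]; b=cams.snapshot("top")[100:250,80:420,::-1]
cv2.imwrite("pics/f1.png",cv2.resize(a,None,fx=3.3,fy=3.3)); cv2.imwrite("pics/f2.png",cv2.resize(b,None,fx=2.3,fy=2.3))
```

```text
(no output)
```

View pics/f1.png

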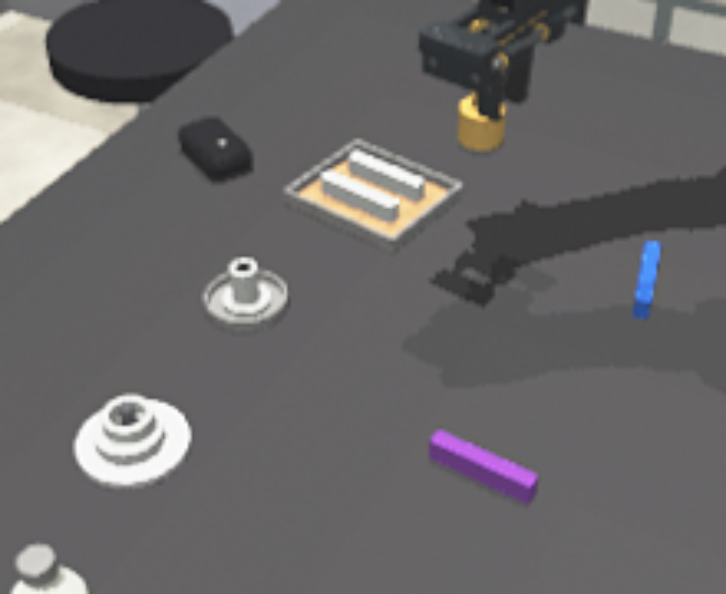

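View pics/f2.png

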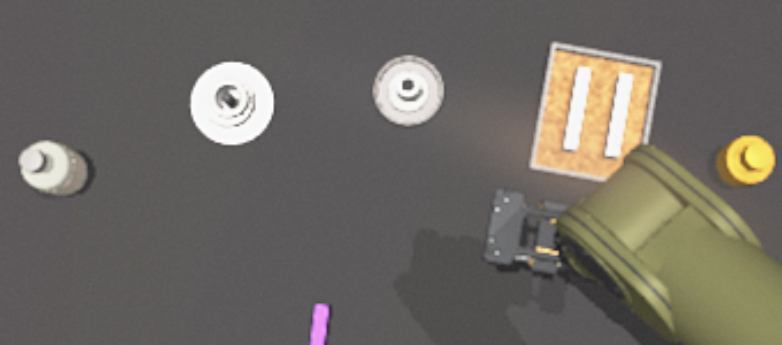

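The side view shows both bars side by side in the tray (372,185), the bush upright in the dish (245,290) and the rings stacked on the spindle (130,430). The top view agrees: bars at (577,108) and (620,115), bystanders in place. I hand the job in.

```bash
python3 -c "
from plant import r
print(r.finish_job())"
```

```text
the job is handed in; nothing more can be done
None
```

The job is handed in at about 34 s on the robot's clock: both rings are stacked on the spindle with the large one at the bottom, both bars lie side by side in the tray, and the bush stands on its flange in the dish. The bottle, the brass weight and the look-alike bars were not touched; the hand-in returned no verdict.

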